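# Book out a spares bin with the hand scanner

## Robot

A 6-joint arm with a two-finger parallel gripper is mounted at the origin on the work surface. World frame = base frame: x ahead of the robot, y to its left, z up, the work surface at z = 0. Lengths are in mm, angles in rad, forces in N, time in s.
With the tool pointing down it reaches from about 425 to 950 mm from the base axis. Payload 3.5 kg.
Tool frame: the origin (TCP) lies at the very end of the fingers, on their centre line; the grasp point (between the pads) lies 19 mm behind it (robot.grasp_offset is the distance from the TCP to the grasp point, in mm); z points along the fingers, y is the line along which they close (so a half turn about z gives the same grasp; the last joint's range is limited). The gripper opens to 85 mm and grips with 20 to 120 N. Pads are 22 mm wide; open, the fingers measure 114 mm over their backs; the gripper's body (76 mm by 85 mm) begins 54 mm behind the grasp point. The pads swing forward as they close: fully open they stand 13 mm farther back than shut.
Start: joints at [1.189, 0.286, 1.577, -0, 1.279, -0.15], TCP at [155.031, 656.941, 231.325] pointing down, gripper open.
Joint ranges: [-2.77, 2.77], [-0.9, 2.22], [0.21, 2.48], [-1.53, 4.67], [0.24, 2.81], [-2.84, 2.84]. Speed limits (rad/s): [2.79, 2.79, 3.14, 3.14, 3.14, 3.14].

## Interface

Orientations are given as a rotation vector (axis times angle).
In Python, from workcell import robot gives the robot as it stands. The module is installed in compiled form; this text tells all that it offers.
- The arm moves only by the tool servo_tool, never from a script. Its argument "series" is text: rows parted by semicolons, each of 7 numbers parted by spaces: the opening, from -1 (shut) to 1 (fully open), then the shift along the world's x, y, z in mm, then the turn, a rotation vector about the world's x, y, z in degrees. A call has 1 to 8 rows; each row is the pose to reach, as a shift and turn from the pose commanded when the call began; what a row does not reach only later rows make up. A row lasts 1/8 s, in which the tool goes at most 62.5 mm and 10.7 degrees, less where a joint would pass 70% of its speed; a pose out of reach is approached as far as the arm can. A call with a gripper value outside its range is refused whole. The fingers move at their own pace and stop on an object; "newtons" is the grip in N (left out, the last holds). Time passes only in rows, so rows that repeat a pose let the fingers close. It gives the time, the measured TCP pose, the force, the opening and the grip force at its end, in the units of the state.
- robot.read_state(): the state, without advancing time (a new reading comes with each control period).
- robot.get_image(name): name is "side" or "top" or "wrist"; returns a dict with "pixels" (400x640x3 uint8, red, green, blue), "range_z" (400x640 float32, mm along the optical axis (not along the pixel's ray), 0 where there is no reading), "vertical_fov" (degrees; the focal length in pixels is half the picture's height over the tangent of half this angle, whatever the lens; pixels are square), "cx", "cy" (the principal point, pixels), "k1" (the pictures are not rectified: a ray, as slopes to the right and down, at radius r is drawn at 1 + k1 r^2 times it, then the intrinsics apply), "position" and "attitude" of the camera in the world. Camera axes: x right, y up, looking along -z (the intrinsics and any distortion apply to the point x, -y, -z); pixel columns grow to the right and rows downward; lengths in mm; the calibration is good to about 2 mm. A picture is of the moment at which its call begins.
- robot.sign_off(): hands the job in; it is judged then, once.
The state is a dict: "clock": time; "joints": joint angles; "qd": joint speeds; "effort": joint torques, N m; "position": TCP position; "orientation": TCP orientation; "ft_force": force on the tool from outside, world axes, zero at the start; "torque": the same for the moment, N m; "finger_gap": finger opening in mm; "gripper_force": force on a finger pad.
Only numpy, scipy, OpenCV 4.12 (cv2) and the standard library are available. Lean on these libraries where they do the work, as an engineer would, in place of code of your own. Each camera call takes 0.05 s, during which the arm holds its last target. There are 200 camera calls.

## Task

Unpack the spares bin: set the tins that stand on the buried drip grate onto the rubber mat, upright, and lift the grate out and lay it flat beside them, label up, everything directly on the mat and wholly within its edges. Then take the hand scanner and hold it steady over each barcode for a good two seconds, square-on and some 7 cm off, in the order of the stock list: the grate first, then the tins from the tallest to the lowest, and last the sloping checkout card. Lay the scanner back flat and centred along its charging pad, then stand the tins back on the floor of the bin, leaving the grate out on the mat, and leave the pitcher, the cup and the tamper where they are.

Things in the scene. Friction and masses are not known exactly. Their poses are not given: they have to be found in the camera images.
- bin: Fixed grey open plastic bin, 240 x 180 mm outside, 55 mm high, walls and floor 5 mm thick. Origin: centre of its underside; x along the 240 mm side, z up. The spare grate lies flat on its floor, with the tins standing on the grate.
- mat: Fixed black rubber bar mat lying on the counter, 260 (its x) x 280 (its y) mm, 4 mm thick. Origin: centre of its underside, z up.
- grate: Spare steel drip grate, the buried part: a loose flat barred plate 190 (x) x 60 (y) x 14 mm, 0.22 kg (varies), easily taken across its 60 mm width. Origin: centre of its underside; z up out of the labelled face.
- grate_label (a point): Centre of the grate's barcode label, in the middle of its top face, 14 mm above the grate's origin.
- grate_end1 (a point): Middle of one short end of the grate, at the level of its underside (95 mm from the origin along its +x).
- grate_end2 (a point): Middle of the grate's other short end, at the level of its underside (95 mm along its -x).
- scanner: Loose hand scanner, 0.18 kg (varies), lying flat on its pad: black handle 34 mm wide (y) and 34 mm high, from 95 mm behind the origin to 30 mm ahead of it along x, then a grey head (x 30 to 85 mm) 56 mm wide, 40 mm high. Origin: at the level of the flat underside, on the centre line; x towards the head, z up, away from the underside.
- scanner_eye (a point): Centre of the reading window in the underside of the head, 57.5 mm ahead of the scanner's origin. Axes as the scanner's; it reads along its -z. No trigger: it reads a label it is held steadily over for two seconds, square-on within 15 degrees, window 40 to 120 mm off the label, label within 12 mm of the beam's axis.
- scanner_grip (a point): Good place to hold the scanner: on the handle, 20 mm above its origin, close to the centre of mass. Fingers close across the 34 mm width (the scanner's y).
- dock: Fixed black charging pad of the scanner, 200 (x) x 100 (y) x 6 mm high, flat on top. Origin: centre of its underside. The scanner belongs centred on it, lying flat, along the pad's x.
- card: White checkout card, 80 (x) x 90 (y) x 6 mm, fixed to a small wooden stand, sloping 35 degrees from level and facing roughly towards the robot. Origin: centre of its back, 42 mm above the counter; z out of its front face, square to the card.
- card_code (a point): Centre of the barcode on the front face of the card, 6 mm in front of the card's origin. Axes as the card's, z out of the face.
- pitcher: Bystander: loose steel milk pitcher with a handle, 72 mm across, 85 mm high. Origin: centre of its underside.
- cup: Bystander: loose white cup, 76 mm across, 55 mm high. Origin: centre of its underside.
- tamper: Bystander: loose steel tamper, 56 mm across, 82 mm high. Origin: centre of its underside.
- tin1: Loose round aluminium tin, 44 mm diameter, 44 mm high, the tallest of the four kinds (44, 36, 28, 20 mm); it may be absent. About 103 g. Origin: centre of its underside, z up.
- tin1_label (a point): Centre of the barcode label on top of that tin, 44 mm above its origin.
- tin2: Loose round aluminium tin, 44 mm diameter, 36 mm high, the second tallest of the four kinds (44, 36, 28, 20 mm); it may be absent. About 93 g. Origin: centre of its underside, z up.
- tin2_label (a point): Centre of the barcode label on top of that tin, 36 mm above its origin.
- tin3: Loose round aluminium tin, 44 mm diameter, 28 mm high, the third tallest of the four kinds (44, 36, 28, 20 mm); it may be absent. About 84 g. Origin: centre of its underside, z up.
- tin3_label (a point): Centre of the barcode label on top of that tin, 28 mm above its origin.
- tin4: Loose round aluminium tin, 44 mm diameter, 20 mm high, the lowest of the four kinds (44, 36, 28, 20 mm); it may be absent. About 74 g. Origin: centre of its underside, z up.
- tin4_label (a point): Centre of the barcode label on top of that tin, 20 mm above its origin.
Not all that is in view belongs to the job. What is shaped like the tin2 but brown, red or turquoise is not meant.

How it is judged (in metres and radians):
On the way, in this order (a step that is already met when the one before it is completed fails the run):
1. every tin stands and the grate lies flat, label up, wholly on the bar mat (x of tin1 in the frame of mat between -0.113 and 0.113 m and y of tin1 in the frame of mat between -0.123 and 0.123 m and z of tin1 in the frame of mat between -0.002 and 0.009 m and angle between each of tin1, tin2, tin3, tin4, grate's own z axis and vertical below 0.15 rad and x of tin2 in the frame of mat between -0.113 and 0.113 m and y of tin2 in the frame of mat between -0.123 and 0.123 m and z of tin2 in the frame of mat between -0.002 and 0.009 m and x of tin3 in the frame of mat between -0.113 and 0.113 m and y of tin3 in the frame of mat between -0.123 and 0.123 m and z of tin3 in the frame of mat between -0.002 and 0.009 m and x of tin4 in the frame of mat between -0.113 and 0.113 m and y of tin4 in the frame of mat between -0.123 and 0.123 m and z of tin4 in the frame of mat between -0.002 and 0.009 m and x of grate_end1 in the frame of mat between -0.133 and 0.133 m and y of grate_end1 in the frame of mat between -0.143 and 0.143 m and z of grate_end1 in the frame of mat between -0.002 and 0.009 m and x of grate_end2 in the frame of mat between -0.133 and 0.133 m and y of grate_end2 in the frame of mat between -0.143 and 0.143 m and z of grate_end2 in the frame of mat between -0.002 and 0.009 m), for 0.3 s.
2. the scanner is held steadily over the grate's label for two seconds (x of grate_label in the frame of scanner_eye between -0.012 and 0.012 m and y of grate_label in the frame of scanner_eye between -0.012 and 0.012 m and z of grate_label in the frame of scanner_eye between -0.12 and -0.04 m and angle between the z axis of scanner and the z axis of grate, either way round below 0.3 rad), for 2 s.
3. the scanner is held steadily over the label of tin1, the tallest of the tins, for two seconds (x of tin1_label in the frame of scanner_eye between -0.012 and 0.012 m and y of tin1_label in the frame of scanner_eye between -0.012 and 0.012 m and z of tin1_label in the frame of scanner_eye between -0.12 and -0.04 m and angle between the z axis of scanner and the z axis of tin1, either way round below 0.3 rad), for 2 s.
4. the scanner is held steadily over the label of tin2, the second tallest of the tins, for two seconds (x of tin2_label in the frame of scanner_eye between -0.012 and 0.012 m and y of tin2_label in the frame of scanner_eye between -0.012 and 0.012 m and z of tin2_label in the frame of scanner_eye between -0.12 and -0.04 m and angle between the z axis of scanner and the z axis of tin2, either way round below 0.3 rad), for 2 s.
5. the scanner is held steadily over the label of tin3, the third tallest of the tins, for two seconds (x of tin3_label in the frame of scanner_eye between -0.012 and 0.012 m and y of tin3_label in the frame of scanner_eye between -0.012 and 0.012 m and z of tin3_label in the frame of scanner_eye between -0.12 and -0.04 m and angle between the z axis of scanner and the z axis of tin3, either way round below 0.3 rad), for 2 s.
6. the scanner is held steadily over the label of tin4, the lowest of the tins, for two seconds (x of tin4_label in the frame of scanner_eye between -0.012 and 0.012 m and y of tin4_label in the frame of scanner_eye between -0.012 and 0.012 m and z of tin4_label in the frame of scanner_eye between -0.12 and -0.04 m and angle between the z axis of scanner and the z axis of tin4, either way round below 0.3 rad), for 2 s.
7. the scanner is held steadily, square to the sloping checkout card, over its barcode for two seconds (x of card_code in the frame of scanner_eye between -0.012 and 0.012 m and y of card_code in the frame of scanner_eye between -0.012 and 0.012 m and z of card_code in the frame of scanner_eye between -0.12 and -0.04 m and angle between the z axis of scanner and the z axis of card, either way round below 0.3 rad), for 2 s.
At the end, for the whole second after the job is handed in: The grate lies flat, label up, directly on the mat, wholly within its edges; every tin present stands upright (within 8 degrees) on the bin's floor; the scanner lies flat on its pad, within 35 mm along and 25 mm across of its centre and 20 degrees of its long axis; all at rest (x of grate_end1 in the frame of mat between -0.133 and 0.133 m and y of grate_end1 in the frame of mat between -0.143 and 0.143 m and z of grate_end1 in the frame of mat between -0.002 and 0.009 m and x of grate_end2 in the frame of mat between -0.133 and 0.133 m and y of grate_end2 in the frame of mat between -0.143 and 0.143 m and z of grate_end2 in the frame of mat between -0.002 and 0.009 m and angle between each of grate, scanner, tin1, tin2, tin3, tin4's own z axis and vertical below 0.15 rad and x of scanner in the frame of dock between -0.035 and 0.035 m and y of scanner in the frame of dock between -0.025 and 0.025 m and z of scanner in the frame of dock between 0.002 and 0.012 m and angle between the x axis of scanner and the x axis of dock, either way round below 0.35 rad and linear speed of each of scanner, tin1, tin2, tin3, tin4, grate below 0.03 m/s and x of tin1 in the frame of bin between -0.1 and 0.1 m and y of tin1 in the frame of bin between -0.07 and 0.07 m and z of tin1 in the frame of bin between 0.002 and 0.011 m and x of tin2 in the frame of bin between -0.1 and 0.1 m and y of tin2 in the frame of bin between -0.07 and 0.07 m and z of tin2 in the frame of bin between 0.002 and 0.011 m and x of tin3 in the frame of bin between -0.1 and 0.1 m and y of tin3 in the frame of bin between -0.07 and 0.07 m and z of tin3 in the frame of bin between 0.002 and 0.011 m and x of tin4 in the frame of bin between -0.1 and 0.1 m and y of tin4 in the frame of bin between -0.07 and 0.07 m and z of tin4 in the frame of bin between 0.002 and 0.011 m); the robot touches nothing.
It fails at once if the pitcher is moved more than 30 mm (distance of pitcher from where it was at the start of the episode above 0.03 m).
It fails at once if the cup is moved more than 30 mm (distance of cup from where it was at the start of the episode above 0.03 m).
It fails at once if the tamper is moved more than 30 mm (distance of tamper from where it was at the start of the episode above 0.03 m).
Of tin1, tin2, tin3, tin4 only 2 to 4 are there at a start; the rules pass over those that are not, and their reading is None.
At some moment in a run one of tin1, tin2, tin3, tin4 may be knocked a few centimetres aside while the robot is not near it.
Once in a run the grip may slacken for a moment while it holds something.
It also fails if it takes over 210 s, if anything falls off the work surface, if the arm or the gripper's body presses on something with over 40 N, if the wrist force passes 120 N, or if a joint passes its speed limit or range.

## Working session

There is one attempt and no reset: what is moved stays moved. The work goes in short steps, Python scripts to look and compute and a tool call to move; the robot and the scene stay as the last step left them, time stands still between calls to the robot, and variables do not carry over. Pictures are saved under pics/ and viewed, at most 14 in all, crops included, and the job is handed in when it is done.

Besides the shell and the picture viewer there is one more tool, called after "Request:" by a JSON object that holds its "method" and its "body". servo_tool: Moves the arm, as the interface text tells. Its arguments: {"type":"object","properties":{"series":{"type":"string"},"newtons":{"type":"number"}},"required":["series"]}

```bash
mkdir -p pics; cat > h.py <<'E'
import numpy as np, cv2
from scipy.spatial.transform import Rotation as R
from workcell import robot
def grab(n,save=None):
    im=robot.get_image(n)
    if save: cv2.imwrite(f'pics/{save}.png',im['pixels'][:,:,::-1])
    return im
def rot(a):
    a=np.array(a,float)
    return a if a.shape==(3,3) else (R.from_rotvec(a).as_matrix() if a.size==3 else R.from_quat(a).as_matrix())
def cloud(im):
    "world xyz per pixel from range"
    h,w=im['range_z'].shape
    v,u=np.mgrid[:h,:w].astype(float)
    d=rays(im,u.ravel(),v.ravel())
    z=im['range_z'].ravel()[:,None]
    P=np.array(im['position'])+(d*z)@rot(im['attitude']).T
    P[z[:,0]==0]=np.nan
    return P.reshape(h,w,3)
def rays(im,u,v):
    f=200/np.tan(np.radians(im['vertical_fov'])/2)
    x=(np.atleast_1d(u)-im['cx'])/f; y=(np.atleast_1d(v)-im['cy'])/f
    a,b=x.copy(),y.copy()
    for _ in range(20):
        s=1+im['k1']*(a*a+b*b); a,b=x/s,y/s
    return np.stack([a,-b,-np.ones_like(a)],1)
def on_plane(im,u,v,z):
    d=rays(im,u,v)@rot(im['attitude']).T; p=np.array(im['position'])
    return p+d*((z-p[2])/d[:,2])[:,None]
E
python3 - <<'E'
from h import *
for n in('top','side','wrist'):
    im=grab(n,n); print(n,{k:v for k,v in im.items() if k not in('pixels','range_z')})
print(robot.read_state())
E
```

```text
top {'vertical_fov': 57.24862261898179, 'cx': 318.69707713343246, 'cy': 195.50775925905734, 'k1': -0.031237330729375318, 'position': array([ 328.01913297,  104.12618435, 1158.36882735]), 'attitude': array([ 0.18084931, -0.19391002, -1.59700313])}
side {'vertical_fov': 44.486267921299785, 'cx': 313.86343308046054, 'cy': 198.2312868147156, 'k1': 0.026220177900416766, 'position': array([310.35722349, 984.0609121 , 847.19274766]), 'attitude': array([ 0.19687425, -1.20045675, -2.6093177 ])}
wrist {'vertical_fov': 65.15844513727527, 'cx': 320.56652098268336, 'cy': 196.3327549452718, 'k1': -0.05927980511292295, 'position': array([ 74.75571165, 676.15730504, 371.75128116]), 'attitude': array([-0.2776471 , -0.21715343,  1.32670575])}
{'clock': 0.15, 'joints': array([ 1.18901446e+00,  2.87010833e-01,  1.57782109e+00,  1.91427602e-07,
        1.27858205e+00, -1.50003575e-01]), 'qd': array([-1.98034532e-04, -1.76273518e-03, -1.85127991e-03, -2.68265664e-04,
        3.60736692e-04, -3.84802517e-05]), 'effort': array([ 9.49749192e-04, -4.06602967e+01, -2.93140858e+01, -1.17367613e-04,
        3.99089564e-03, -1.93490672e-05]), 'position': array([154.83924204, 656.48915474, 230.24310327]), 'orientation': array([-3.63206680e-01, -3.12004323e+00,  2.75989155e-03]), 'ft_force': array([-0.44626604, -0.59999614, -0.55882061]), 'torque': array([-0.00477712, -0.02363913,  0.05768772]), 'gripper_force': 0.0, 'finger_gap': 85.58513517486361}
```

View pics/top.png

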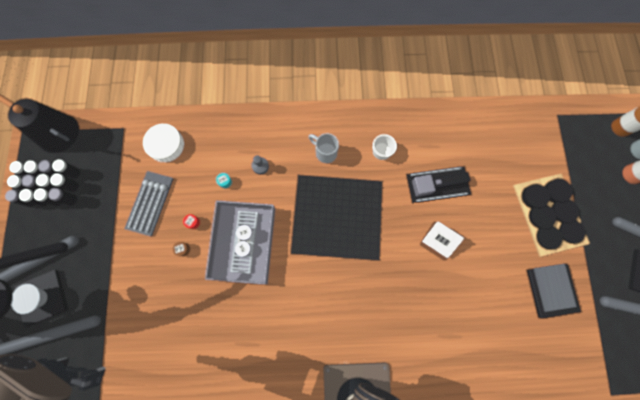

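View pics/side.png

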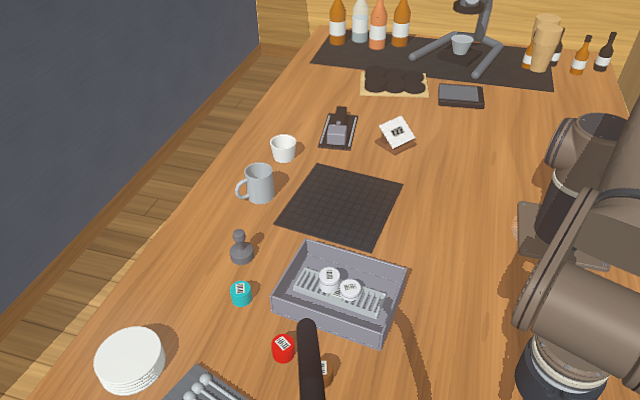

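The top view shows the bin at (240,242) with two white tins at about (245,231) and (242,249) on the grate. The mat is at (337,217), the scanner on its dock at (440,183) with its head to the left, and the card at (443,239). The pitcher is at (326,148), the cup (384,147) and the tamper (260,165). The decoys are at (223,180), (191,221) and (181,249).

```bash
cat > m.py <<'E'
from h import *
im=grab('top'); P=cloud(im); g=im['pixels'].astype(int)
mx=g.max(2); sat=mx-g.min(2)
def box(m,roi,name,z=None):
    x0,y0,x1,y1=roi; k=np.zeros(m.shape,np.uint8); k[y0:y1,x0:x1]=m[y0:y1,x0:x1]
    n,l,s,c=cv2.connectedComponentsWithStats(k)
    i=1+np.argmax(s[1:,4]); vv,uu=np.nonzero(l==i)
    p=P[vv,uu]; p=p[np.isfinite(p[:,0])]; zz=np.median(p[:,2])
    q=on_plane(im,uu.astype(float),vv.astype(float),zz if z is None else z)[:,:2].astype(np.float32)
    r=cv2.minAreaRect(q); print(name,s[i,4],'zmed',zz.round(1),'rect',np.round(r[0],1),np.round(r[1],1),round(r[2],1),'mean',q.mean(0).round(1))
    return r
box((mx<75),(285,165,390,270),'mat',4)
Z=P[:,:,2]
box((mx<70)&(Z<12),(400,160,478,206),'dock',6)
box((Z>20),(400,160,478,206),'scanner>20')
box((Z>36),(400,160,478,206),'head>36',40)
box((Z>45)&(Z<70),(200,195,280,290),'binrim',55)
for roi,n in(((233,222,256,240),'tinA'),((233,241,256,260),'tinB')):
    box((mx>190)&(sat<40),roi,n); u=Z[roi[1]:roi[3],roi[0]:roi[2]]; print(np.nanpercentile(u,[50,80,90,97]))
box((mx>120)&(sat<30)&(Z>12)&(Z<30),(228,205,258,278),'grate',19)
for roi,n in(((308,132,342,164),'pitcher'),((370,132,400,162),'cup'),((248,152,272,176),'tamper')): box(Z>15,roi,n)
r=box((mx>180)&(sat<50),(415,215,470,262),'card')
m=np.zeros(Z.shape,bool);m[222:256,425:462]=((mx>200)&(sat<40))[222:256,425:462]
q=P[m];q=q[np.isfinite(q[:,0])];c=q.mean(0);n=np.linalg.svd(q-c,full_matrices=False)[2][2];print('card',c,n*np.sign(n[2]))
E
python3 m.py
```

```text
mat 6635 zmed 4.7 rect [537.4  32.5] [273.1 253.2] 83.6 mean [534.2  32.7]
dock 395 zmed 6.9 rect [ 632.5 -304.4] [ 89.3 196. ] 6.2 mean [ 612.8 -303.9]
scanner>20 767 zmed 41.9 rect [ 630.9 -303.1] [ 60.3 182.8] 8.1 mean [ 629.5 -292.3]
head>36 683 zmed 42.7 rect [ 634.5 -306. ] [ 57.3 178.2] 9.5 mean [ 631.7 -294.9]
binrim 567 zmed 54.2 rect [462.5 333.7] [182.1 240.5] 83.8 mean [463.3 337. ]
tinA 204 zmed 54.6 rect [494.  324.6] [46.  51.9] 88.1 mean [489.4 326.2]
[21.34630312 55.58308911 57.25454931 58.70994574]
tinB 207 zmed 38.5 rect [441.4 331.8] [48.9 45.4] 88.1 mean [442.7 332.7]
[20.31222533 39.39158249 40.92712394 42.45259879]
grate 593 zmed 19.2 rect [465.6 328.4] [ 61.8 190.6] 83.1 mean [464.8 327.9]
pitcher 436 zmed 58.1 rect [752.9  70.1] [95.8 91.8] 2.5 mean [757.6  65.6]
cup 281 zmed 44.4 rect [ 754.  -127.3] [71.7 80.5] 85.9 mean [ 759.1 -128.3]
tamper 242 zmed 26.6 rect [714.  279.9] [52.  61.8] 89.9 mean [712.8 280. ]
card 745 zmed 46.2 rect [ 446.9 -282.6] [100.7  83. ] 52.8 mean [ 447.  -282.9]
card [ 447.36748296 -282.69395264   47.48598958] [-0.47645676  0.32717367  0.81605536]
```

```bash
python3 - <<'E'
import cv2
a=cv2.imread('pics/top.png')[150:300,170:490]
cv2.imwrite('pics/topc.png',cv2.resize(a,(800,375),interpolation=cv2.INTER_CUBIC))
E
```

```text
(no output)
```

View pics/topc.png

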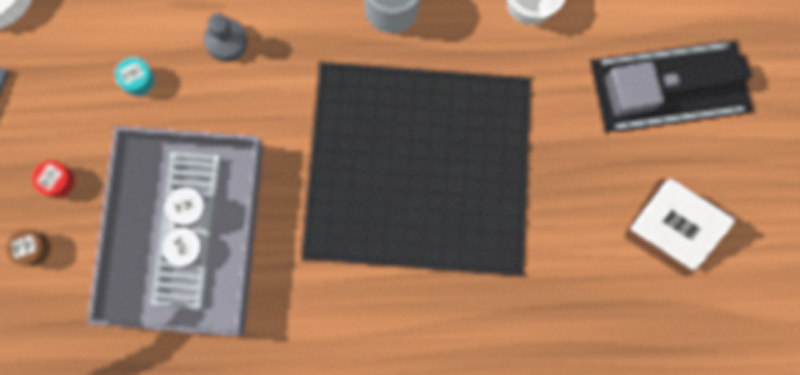

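View pics/wrist.png

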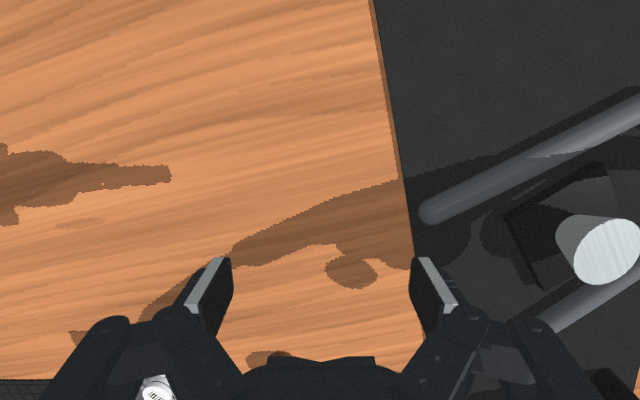

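The tin tops are at z≈55 and 39, on a grate whose top is at 19, so these are tin2 (A) and tin4 (B). The sizes match. I'll move above the bin for a closer look.

Request:
{"method": "servo_tool", "body": {"series": "1 30 -32 0 0 0 1; 1 80 -84 0 0 0 2; 1 130 -138 0 0 0 4; 1 185 -195 0 0 0 6.5; 1 235 -248 0 0 0 6.5; 1 280 -295 -10 0 0 6.5; 1 310 -328 -20 0 0 6.5; 1 310 -328 -20 0 0 6.5", "newtons": 40}}

```text
clock: 1.2
position: [466.5, 326.4, 210.7]
orientation: [-0.19, -3.135, 0.001]
ft_force: [-0.3, -0.9, -0.3]
finger_gap: 85.4
gripper_force: 0.0
```

```bash
python3 - <<'E'
from h import *
im=grab('wrist','w1'); s=robot.read_state(); print(s['clock'],s['position'],s['orientation'],s['ft_force'])
P=cloud(im);Z=P[:,:,2];g=im['pixels'].astype(int);mx=g.max(2);sat=mx-g.min(2)
m=((mx>185)&(sat<40)&(Z>30)&(Z<70)).astype(np.uint8); m=cv2.morphologyEx(m,cv2.MORPH_CLOSE,np.ones((9,9)))
n,l,st,c=cv2.connectedComponentsWithStats(m)
for i in range(1,n):
  if st[i,4]>300:
    v,u=np.nonzero(l==i); z=np.nanmedian(Z[v,u]); q=on_plane(im,u.astype(float),v.astype(float),z)[:,:2].astype(np.float32)
    print(st[i],c[i],z,cv2.minEnclosingCircle(q),q.mean(0))
E
```

```text
1.25 [468.2972035  324.35360084 210.02120402] [ 0.19246693  3.13506654 -0.00445679] [ 2.21608875 -1.35375399 -0.0135528 ]
[495 122  28  26 435] [508.77241379 134.03678161] 35.74867481418846 ((448.2063903808594, 523.5905151367188), 15.390166282653809) [447.69894 523.4791 ]
[ 299  129   43   91 2821] [320.27543424 173.80786955] 39.97472057246685 ((467.9642333984375, 326.6916198730469), 48.22529602050781) [466.34668 326.63818]
[467 202  25  24 328] [479.30792683 213.625     ] 35.81074021333572 ((532.3729858398438, 495.40673828125), 14.60341739654541) [532.5748 495.803 ]
[ 16 385  28  15 334] [ 27.86826347 392.2754491 ] 42.84142989178912 ((746.96240234375, -148.23324584960938), 33.62748336791992) [ 744.1201  -149.05093]
```

View pics/w1.png

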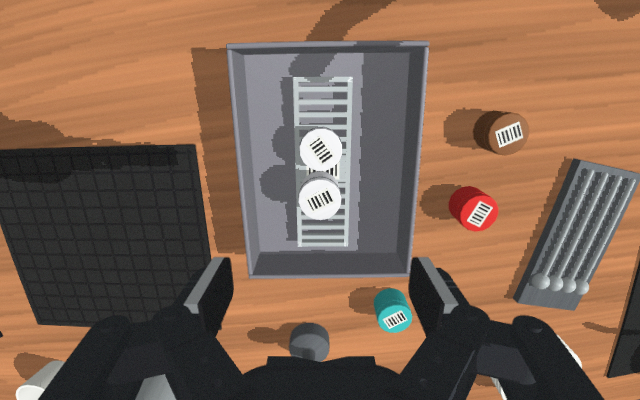

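The wrist view shows tin4 (lower) at (320,149), tin2 at (320,200), the grate label partly visible between them, and the mat on the left.

```bash
python3 - <<'E'
from h import *
im=grab('wrist'); P=cloud(im);Z=P[:,:,2]
g=im['pixels'].astype(int);mx=g.max(2)
for n,a,b,zt in(('tin2',49,62,55),('tin4',33,46,39)):
    m=np.zeros(Z.shape,bool); m[120:230,290:350]=((Z>a)&(Z<b)&(mx>60))[120:230,290:350]
    k=cv2.morphologyEx(m.astype(np.uint8),cv2.MORPH_OPEN,np.ones((7,7))); v,u=np.nonzero(k)
    q=on_plane(im,u.astype(float),v.astype(float),zt)[:,:2].astype(np.float32)
    print(n,len(u),np.nanmedian(Z[v,u]),cv2.minEnclosingCircle(q),q.mean(0))
m=np.zeros(Z.shape,bool); m[65:260,285:365]=((Z>14)&(Z<23)&(mx>140))[65:260,285:365]
v,u=np.nonzero(m);q=on_plane(im,u.astype(float),v.astype(float),19)[:,:2].astype(np.float32);print('grate',cv2.minAreaRect(q))
k=(mx<60)&(Z<15)&(Z>-5);k[:, 215:]=0;k[330:]=0
v,u=np.nonzero(k);q=on_plane(im,u.astype(float),v.astype(float),4)[:,:2].astype(np.float32);print('mat part',cv2.minAreaRect(q))
E
```

```text
tin2 1135 54.20343247812548 ((487.7218933105469, 323.438720703125), 22.17426872253418) [486.031   322.82266]
tin4 1192 38.167439246571575 ((440.7494201660156, 329.7787170410156), 21.88921546936035) [439.2669  329.51163]
grate ((464.76605224609375, 329.08233642578125), (60.1870231628418, 188.946533203125), 83.14002990722656)
mat part ((540.17919921875, -2.1890869140625), (355.16357421875, 275.288330078125), 83.6365737915039)
```

Request:
{"method": "servo_tool", "body": {"series": "1 11 -3 -50 0 0 0; 1 22.5 -5.5 -105 0 0 0; 1 22.5 -5.5 -150 0 0 0; 1 22.5 -5.5 -175 0 0 0; 1 22.5 -5.5 -182 0 0 0; 0 22.5 -5.5 -182 0 0 0; -1 22.5 -5.5 -182 0 0 0; -1 22.5 -5.5 -182 0 0 0", "newtons": 40}}

```text
clock: 2.3
position: [489.0, 324.2, 31.5]
orientation: [0.186, 3.133, 0.003]
ft_force: [-0.4, 0.7, 3.4]
finger_gap: 43.0
gripper_force: 41.3
```

Request:
{"method": "servo_tool", "body": {"series": "-1 0 0 0 0 0 0; -1 0 0 0 0 0 0; -1 0 0 15 0 0 0; -1 0 0 45 0 0 0; -1 0 0 80 0 0 0; -1 0 0 110 0 0 0; -1 0 0 110 0 0 0"}}

```text
clock: 3.18
position: [489.2, 324.2, 142.7]
orientation: [0.185, 3.13, 0.005]
ft_force: [0.5, -0.1, -1.1]
finger_gap: 42.7
gripper_force: 40.8
```

Request:
{"method": "servo_tool", "body": {"series": "-1 8 -17 0 0 0 0; -1 25 -55 0 0 0 0; -1 47 -103 0 0 0 0; -1 68 -150 0 0 0 0; -1 88 -195 0 0 0 0; -1 101 -223 0 0 0 0; -1 105 -232 0 0 0 0; -1 105 -232 -10 0 0 0"}}

```text
clock: 4.18
position: [592.5, 90.7, 128.4]
orientation: [-0.188, -3.135, -0.0]
ft_force: [-0.8, -0.3, -1.6]
finger_gap: 42.5
gripper_force: 40.9
```

Request:
{"method": "servo_tool", "body": {"series": "-1 0 0 -35 0 0 0; -1 0 0 -70 0 0 0; -1 0 0 -98 0 0 0; -1 0 0 -110 0 0 0; -1 0 0 -114 0 0 0; -1 0 0 -114.5 0 0 0; -1 0 0 -114.5 0 0 0"}}

```text
clock: 5.05
position: [592.6, 92.4, 15.9]
orientation: [0.184, 3.136, 0.001]
ft_force: [-3.5, 1.6, 5.7]
finger_gap: 43.0
gripper_force: 41.9
```

Request:
{"method": "servo_tool", "body": {"series": "0 0 0 0 0 0 0; 1 0 0 0 0 0 0; 1 0 0 0 0 0 0; 1 0 0 30 0 0 0; 1 0 0 80 0 0 0; 1 -10 18 115 0 0 0; 1 -30 45 115 0 0 0; 1 -55 85 115 0 0 0"}}

```text
clock: 6.05
position: [537.9, 176.6, 130.7]
orientation: [0.189, 3.134, 0.001]
ft_force: [-0.1, 1.2, -0.1]
finger_gap: 85.1
gripper_force: 0.0
```

Request:
{"method": "servo_tool", "body": {"series": "1 -27 40 0 0 0 0; 1 -55 85 0 0 0 0; 1 -80 125 0 0 0 0; 1 -92 145 0 0 0 0; 1 -97 153.5 -10 0 0 0; 1 -97 153.5 -55 0 0 0; 1 -97 153.5 -90 0 0 0; 1 -97 153.5 -100 0 0 0"}}

```text
clock: 7.05
position: [438.8, 328.3, 26.5]
orientation: [-0.187, -3.131, 0.005]
ft_force: [-0.7, 1.0, -0.0]
finger_gap: 85.7
gripper_force: 0.0
```

```bash
python3 - <<'E'
from h import *
s=robot.read_state(); print(s['position'],s['ft_force'])
im=grab('top');P=cloud(im);g=im['pixels'].astype(int);mx=g.max(2);sat=mx-g.min(2)
m=np.zeros(mx.shape,bool);m[165:270,285:390]=((mx>150)&(sat<40))[165:270,285:390]
v,u=np.nonzero(m);print(len(u),np.nanmedian(P[v,u,2]));q=on_plane(im,u.astype(float),v.astype(float),40)[:,:2].astype(np.float32);print(cv2.minEnclosingCircle(q))
E
```

```text
[438.77043808 328.25757817  26.47486371] [-0.688922    1.01159136 -0.04414392]
185 39.795759035217316
((592.0690307617188, 92.4185791015625), 24.675697326660156)
```

Request:
{"method": "servo_tool", "body": {"series": "1 0 0 -7 0 0 0; 0 0 0 -7 0 0 0; -1 0 0 -7 0 0 0; -1 0 0 -7 0 0 0; -1 0 0 -7 0 0 0; -1 0 0 10 0 0 0; -1 0 0 50 0 0 0; -1 0 0 85 0 0 0"}}

```text
clock: 8.1
position: [440.2, 329.8, 116.3]
orientation: [-0.186, -3.136, 0.0]
ft_force: [0.1, -0.1, -0.2]
finger_gap: 42.1
gripper_force: 40.8
```

Request:
{"method": "servo_tool", "body": {"series": "-1 4 -18 0 0 0 0; -1 13 -58 0 0 0 0; -1 24 -103 0 0 0 0; -1 35 -150 0 0 0 0; -1 45 -195 0 0 0 0; -1 51 -220 0 0 0 0; -1 52.5 -228 0 0 0 0; -1 52.5 -228 -15 0 0 0"}}

```text
clock: 9.1
position: [493.5, 101.7, 99.8]
orientation: [0.187, 3.134, 0.001]
ft_force: [0.7, -0.2, -2.0]
finger_gap: 42.5
gripper_force: 40.8
```

Request:
{"method": "servo_tool", "body": {"series": "-1 0 0 -35 0 0 0; -1 0 0 -65 0 0 0; -1 0 0 -83 0 0 0; -1 0 0 -90 0 0 0; -1 0 0 -91.5 0 0 0; -1 0 0 -91.5 0 0 0"}}

```text
clock: 9.85
position: [493.7, 102.4, 9.2]
orientation: [0.185, 3.135, 0.0]
ft_force: [-1.9, 0.3, 1.4]
finger_gap: 42.3
gripper_force: 40.9
```

Request:
{"method": "servo_tool", "body": {"series": "-1 0 0 -0.5 0 0 0; 0 0 0 -0.5 0 0 0; 1 0 0 0 0 0 0; 1 0 0 0 0 0 0; 1 0 0 30 0 0 0; 1 0 0 80 0 0 0; 1 -4 20 120 0 0 0; 1 -8 60 140 0 0 0"}}

```text
clock: 10.85
position: [486.6, 161.9, 151.3]
orientation: [0.19, 3.131, 0.001]
ft_force: [0.6, 1.1, 0.2]
finger_gap: 85.6
gripper_force: 0.0
```

Request:
{"method": "servo_tool", "body": {"series": "1 -6 50 10 0 0 0; 1 -12 100 20 0 0 0; 1 -17 140 30 0 0 0; 1 -20 162 30 0 0 0; 1 -20 167 30 0 0 0; 1 -20 167 30 0 0 0"}}

```text
clock: 11.6
position: [465.0, 328.5, 177.8]
orientation: [-0.185, -3.136, 0.001]
ft_force: [0.3, 0.6, -0.0]
finger_gap: 85.1
gripper_force: 0.0
```

```bash
python3 - <<'E'
from h import *
s=robot.read_state(); print(s['clock'],s['position'],s['ft_force'])
im=grab('wrist','w2'); P=cloud(im);Z=P[:,:,2];mx=im['pixels'].max(2)
m=np.zeros(Z.shape,bool); m[40:280,270:380]=((Z>14)&(Z<24)&(mx>140))[40:280,270:380]
m=cv2.morphologyEx(m.astype(np.uint8),cv2.MORPH_OPEN,np.ones((3,3)))
v,u=np.nonzero(m);q=on_plane(im,u.astype(float),v.astype(float),19)[:,:2].astype(np.float32);print('grate',cv2.minAreaRect(q))
im=grab('top');P=cloud(im);g=im['pixels'].astype(int);mx=g.max(2);sat=mx-g.min(2)
m=np.zeros(mx.shape,np.uint8);m[165:270,285:390]=((mx>140)&(sat<40))[165:270,285:390]
n,l,st,c=cv2.connectedComponentsWithStats(m)
for i in range(1,n):
  if st[i,4]>60:
    v,u=np.nonzero(l==i);z=np.nanmedian(P[v,u,2]);print(st[i,4],z,cv2.minEnclosingCircle(on_plane(im,u.astype(float),v.astype(float),z)[:,:2].astype(np.float32)))
E
```

```text
11.6 [464.96158229 328.50770605 177.8200676 ] [ 0.26001358  0.56093005 -0.04623444]
grate ((464.7825012207031, 329.2349548339844), (60.17949676513672, 188.7853240966797), 83.20879364013672)
192 39.20885504175692 ((592.310791015625, 93.1148681640625), 25.444049835205078)
190 23.600477551748554 ((494.4388122558594, 102.0204849243164), 24.24717140197754)
```

View pics/w2.png

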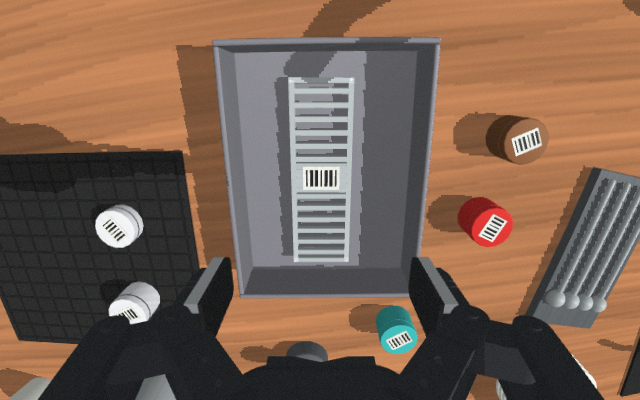

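The grate lies clear with its label at (321,178), and both tins stand on the mat.

Request:
{"method": "servo_tool", "body": {"series": "1 0 0 -50 0 0 0; 1 0 0 -105 0 0 0; 1 0 0 -145 0 0 0; 1 0 0 -165 0 0 0; 1 0 0 -171 0 0 0; 1 0 0 -173 0 0 0; 1 0 0 -173 0 0 0"}}

```text
clock: 12.58
position: [466.3, 329.5, 7.0]
orientation: [0.186, 3.133, 0.002]
ft_force: [-0.3, -0.4, -0.9]
finger_gap: 85.7
gripper_force: 0.0
```

Request:
{"method": "servo_tool", "body": {"series": "0 0 0 0 0 0 0; -1 0 0 0 0 0 0; -1 0 0 0 0 0 0; -1 0 0 0 0 0 0; -1 0 0 0 0 0 0; -1 0 0 10 0 0 0; -1 0 0 25 0 0 0; -1 0 0 25 0 0 0", "newtons": 80}}

```text
clock: 13.58
position: [466.1, 329.5, 32.0]
orientation: [0.185, 3.133, 0.002]
ft_force: [-0.7, -0.5, -2.8]
finger_gap: 57.7
gripper_force: 86.0
```

Request:
{"method": "servo_tool", "body": {"series": "-1 0 0 20 0 0 0; -1 0 0 55 0 0 0; -1 2 -10 75 0 0 0; -1 8 -40 80 0 0 0; -1 15 -82 80 0 0 0; -1 24 -130 80 0 0 0; -1 33 -178 80 0 0 0; -1 42 -226 80 0 0 0"}}

```text
clock: 14.58
position: [506.9, 100.9, 110.8]
orientation: [0.186, 3.136, -0.0]
ft_force: [0.6, 0.0, -2.0]
finger_gap: 57.5
gripper_force: 86.2
```

Request:
{"method": "servo_tool", "body": {"series": "-1 8 -45 0 0 0 0; -1 15 -85 0 0 0 0; -1 20 -112 0 0 0 0; -1 23 -124 0 0 0 0; -1 23 -126 0 0 0 0; -1 23 -126 -20 0 0 0; -1 23 -126 -50 0 0 0; -1 23 -126 -75 0 0 0"}}

```text
clock: 15.58
position: [529.4, -21.7, 34.4]
orientation: [-0.183, -3.135, -0.001]
ft_force: [0.3, 0.3, -2.2]
finger_gap: 57.1
gripper_force: 86.2
```

Request:
{"method": "servo_tool", "body": {"series": "-1 0 0 -15 0 0 0; -1 0 0 -24 0 0 0; -1 0 0 -29 0 0 0; -1 0 0 -30.5 0 0 0; -1 0 0 -30.5 0 0 0"}}

```text
clock: 16.2
position: [530.7, -23.0, 6.1]
orientation: [0.186, 3.135, 0.0]
ft_force: [-2.9, 2.8, 4.6]
finger_gap: 57.1
gripper_force: 86.9
```

Request:
{"method": "servo_tool", "body": {"series": "0 0 0 0 0 0 0; 1 0 0 0 0 0 0; 1 0 0 0 0 0 0; 1 0 0 25 0 0 0; 1 0 0 75 0 0 0; 1 0 -5 125 0 0 -8; 1 5 -20 155 0 0 -18; 1 15 -50 175 0 0 -28"}}

```text
clock: 17.2
position: [545.9, -73.2, 182.2]
orientation: [0.944, 2.992, -0.0]
ft_force: [-0.0, 0.8, -0.5]
finger_gap: 85.5
gripper_force: 0.0
```

Request:
{"method": "servo_tool", "body": {"series": "1 15 -45 0 0 0 -10; 1 30 -90 0 0 0 -20; 1 45 -135 0 0 0 -30; 1 65 -180 0 0 0 -40; 1 80 -215 0 0 0 -46; 1 85 -226 0 0 0 -48; 1 85 -226 0 0 0 -48; 1 85 -226 0 0 0 -48"}}

```text
clock: 18.2
position: [629.8, -297.7, 179.6]
orientation: [-2.074, -2.358, -0.0]
ft_force: [0.2, 0.4, -0.3]
finger_gap: 85.3
gripper_force: 0.0
```

```bash
cat > tins.py <<'E'
from h import *
def tops():
    im=grab('top');P=cloud(im);g=im['pixels'].astype(int);mx=g.max(2);sat=mx-g.min(2)
    m=np.zeros(mx.shape,np.uint8);m[165:270,280:395]=((mx>140)&(sat<40))[165:270,280:395]
    n,l,st,c=cv2.connectedComponentsWithStats(m)
    for i in range(1,n):
      if st[i,4]>60:
        v,u=np.nonzero(l==i);z=np.nanmedian(P[v,u,2]);q=on_plane(im,u.astype(float),v.astype(float),z)[:,:2].astype(np.float32)
        print(st[i,4],c[i].round(),z.round(1),cv2.minEnclosingCircle(q),cv2.minAreaRect(q))
E
python3 - <<'E'
from tins import *
s=robot.read_state(); print(s['clock'],s['position'],s['orientation'],s['joints'])
tops()
im=grab('wrist','w3'); P=cloud(im);Z=P[:,:,2];mx=im['pixels'].max(2)
def rect(a,b,zp,n,extra=True):
    m=((Z>a)&(Z<b)&extra&(abs(P[:,:,0]-631)<90)&(abs(P[:,:,1]+302)<130)).astype(np.uint8)
    m=cv2.morphologyEx(m,cv2.MORPH_OPEN,np.ones((5,5)));v,u=np.nonzero(m);
    q=on_plane(im,u.astype(float),v.astype(float),zp)[:,:2].astype(np.float32);print(n,len(u),np.nanmedian(Z[v,u]),cv2.minAreaRect(q))
rect(43,55,46,'head'); rect(34,43,40,'handle'); rect(3,10,6,'dock',mx<80)
E
```

```text
18.2 [ 629.75726189 -297.68815271  179.61778759] [-2.07449794e+00 -2.35799715e+00 -1.68231615e-04] [-5.87020210e-01  3.74490075e-01  1.56146451e+00  2.48678471e-04
  1.20655630e+00 -7.14853473e-01]
962 [355. 218.] 17.4 ((530.8961791992188, -23.907228469848633), 99.85201263427734) ((530.988037109375, -23.513980865478516), (63.18227005004883, 193.3146514892578), 83.26587677001953)
193 [318. 198.] 39.9 ((592.151611328125, 93.12169647216797), 25.428815841674805) ((592.40087890625, 92.41260528564453), (43.99753189086914, 48.34470748901367), 88.04721069335938)
191 [316. 229.] 23.9 ((494.3913269042969, 102.0210189819336), 24.240283966064453) ((493.97235107421875, 102.0351791381836), (43.72050094604492, 47.062217712402344), 88.03656005859375)
head 3656 44.94853878774748 ((623.78955078125, -244.5060577392578), (53.73469924926758, 52.60127639770508), 8.892085075378418)
handle 3978 38.979177712057265 ((637.1224365234375, -332.9668273925781), (33.333465576171875, 123.00435638427734), 8.501219749450684)
dock 7267 5.079903517861055 ((632.6617431640625, -302.14581298828125), (98.36646270751953, 198.7714080810547), 6.30753231048584)
```

View pics/w3.png

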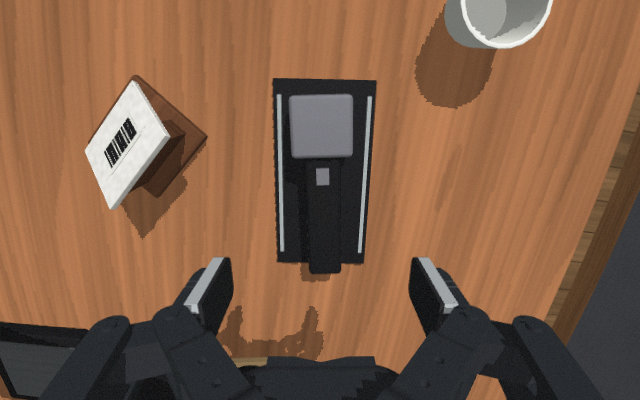

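The scanner lies on its dock with its head at (321,126) and handle down to (325,270); the card is at (128,143).

Request:
{"method": "servo_tool", "body": {"series": "1 1 -1 -50 0 0 1.4; 1 2.3 -1.8 -105 0 0 1.4; 1 2.3 -1.8 -150 0 0 1.4; 1 2.3 -1.8 -168 0 0 1.4; 1 2.3 -1.8 -171.8 0 0 1.4; 1 2.3 -1.8 -171.8 0 0 1.4; 0 2.3 -1.8 -171.8 0 0 1.4; -1 2.3 -1.8 -171.8 0 0 1.4"}}

```text
clock: 19.3
position: [633.2, -301.5, 9.8]
orientation: [2.046, 2.38, 0.001]
ft_force: [-0.7, 0.4, 0.0]
finger_gap: 51.7
gripper_force: 0.0
```

Request:
{"method": "servo_tool", "body": {"series": "-1 0 0 0 0 0 0; -1 0 0 0 0 0 0; -1 0 0 0 0 0 0; -1 0 0 15 0 0 0; -1 0 0 45 0 0 0; -1 0 0 80 0 0 0; -1 0 0 100 0 0 0; -1 0 0 100 0 0 0"}}

```text
clock: 20.3
position: [633.2, -301.3, 110.0]
orientation: [2.046, 2.379, 0.001]
ft_force: [0.1, -0.8, -2.9]
finger_gap: 33.2
gripper_force: 80.3
```

```bash
python3 - <<'E'
from tins import *
s=robot.read_state(); print(s['clock'],s['position'],s['orientation'])
im=grab('wrist','w4'); P=cloud(im);Z=P[:,:,2];g=im['pixels'].astype(int);mx=g.max(2)
m=((Z>136)&(Z<160)&(abs(P[:,:,1]+243)<35)&(abs(P[:,:,0]-624)<45)).astype(np.uint8)
m=cv2.morphologyEx(m,cv2.MORPH_OPEN,np.ones((5,5)))
v,u=np.nonzero(m);q=P[v,u];c=q.mean(0);n=np.linalg.svd(q-c,full_matrices=False)[2][2];print(len(u),c,n*np.sign(n[2]),cv2.minAreaRect(q[:,:2].astype(np.float32)))
E
```

```text
20.3 [ 633.18127593 -301.34728098  110.00022907] [2.04592811e+00 2.37949895e+00 6.88204448e-04]
23823 [ 624.79333152 -243.57641393  145.39560326] [ 0.00365907 -0.0171643   0.99984599] ((625.4515991210938, -249.31333923339844), (56.4742431640625, 63.21099090576172), 8.873449325561523)
```

View pics/w4.png

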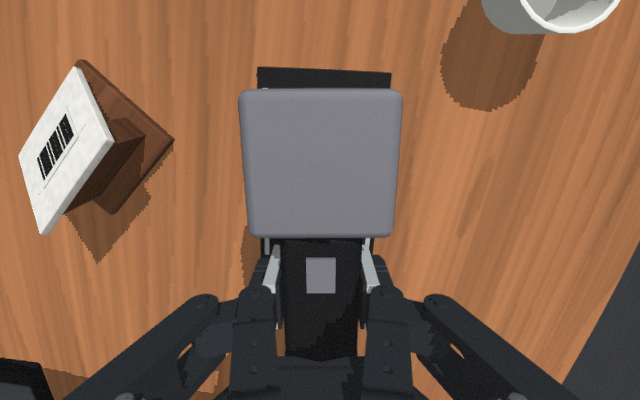

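The scanner is held level with its head in view at (320,160). Now to scan the grate.

Request:
{"method": "servo_tool", "body": {"series": "-1 -6 15 0 0 0 0; -1 -20 48 -5 0 0 0; -1 -38 90 -10 0 0 0; -1 -56 133 -15 0 0 0; -1 -74 176 -18 0 0 0; -1 -87 207 -18 0 0 0; -1 -92.7 220.2 -18 0 0 0; -1 -92.7 220.2 -18 0 0 0"}}

```text
clock: 21.35
position: [538.9, -79.8, 89.3]
orientation: [-2.046, -2.383, 0.001]
ft_force: [0.4, -1.4, -2.1]
finger_gap: 32.8
gripper_force: 80.3
```

Request:
{"method": "servo_tool", "body": {"series": "-1 0 0 0 0 0 0;-1 0 0 0 0 0 0;-1 0 0 0 0 0 0;-1 0 0 0 0 0 0;-1 0 0 0 0 0 0;-1 0 0 0 0 0 0;-1 0 0 0 0 0 0;-1 0 0 0 0 0 0"}}

```text
clock: 22.35
position: [539.6, -80.6, 90.0]
orientation: [2.048, 2.382, -0.0]
ft_force: [-0.5, 0.5, -2.5]
finger_gap: 33.0
gripper_force: 80.3
```

```bash
cat >> tins.py <<'E'
def wtops(zr=((33,46),(18,29))):
    im=grab('wrist');P=cloud(im);Z=P[:,:,2];g=im['pixels'].astype(int);mx=g.max(2);sat=mx-g.min(2)
    for (a,b),zt in zip(zr,(40,24)):
        k=((Z>a)&(Z<b)&(sat<40)&(mx>60)&(abs(P[:,:,0]-540)<140)&(P[:,:,1]>25)&(P[:,:,1]<175)).astype(np.uint8)
        k=cv2.morphologyEx(k,cv2.MORPH_OPEN,np.ones((7,7)));n,l,st,c=cv2.connectedComponentsWithStats(k)
        for i in range(1,n):
            if st[i,4]>250:
                v,u=np.nonzero(l==i);q=on_plane(im,u.astype(float),v.astype(float),zt)[:,:2].astype(np.float32);print('z',zt,st[i,4],c[i].round(),cv2.minEnclosingCircle(q),P[v,u].mean(0).round(1))
E
python3 - <<'E'
from tins import *
s=robot.read_state(); print(s['clock'],s['position'],s['orientation'],s['finger_gap'],s['gripper_force'],s['ft_force'])
tops(); wtops()
E
```

```text
22.35 [539.63699893 -80.62839899  90.03570227] [ 2.04813879e+00  2.38214012e+00 -4.34068825e-06] 33.00716526635159 80.32193899154663 [-0.49403487  0.49795086 -2.53626473]
190 [315. 190.] 40.1 ((615.6904296875, 99.52521514892578), 25.244871139526367) ((616.2380981445312, 99.83619689941406), (45.45861053466797, 49.3515510559082), 62.02791976928711)
835 [354. 215.] 19.1 ((531.7741088867188, -21.501440048217773), 99.4317626953125) ((530.9882202148438, -22.80614471435547), (61.485862731933594, 192.46759033203125), 83.1376724243164)
188 [316. 229.] 23.7 ((494.369384765625, 102.25226593017578), 24.063220977783203) ((494.0014343261719, 102.03986358642578), (43.71719741821289, 47.06987762451172), 88.03850555419922)
```

The disturbance has happened: tin2 was knocked to about (616,99.7) and is still upright. I'll finish holding over the grate, then go to tin2's new position.

Request:
{"method": "servo_tool", "body": {"series": "-1 0 0 0 0 0 0;-1 0 0 0 0 0 0;-1 0 0 0 0 0 0;-1 0 0 0 0 0 0;-1 0 0 0 0 0 0;-1 0 0 0 0 0 0;-1 0 0 0 0 0 0;-1 0 0 0 0 0 0"}}

```text
clock: 23.45
position: [539.6, -80.6, 90.0]
orientation: [2.048, 2.382, -0.0]
ft_force: [-0.6, 0.7, -2.4]
finger_gap: 33.1
gripper_force: 80.3
```

Request:
{"method": "servo_tool", "body": {"series": "-1 0 0 0 0 0 0;-1 0 0 0 0 0 0;-1 0 0 0 0 0 0;-1 0 0 0 0 0 0;-1 0 0 0 0 0 0;-1 0 0 0 0 0 0;-1 0 0 0 0 0 0;-1 0 0 0 0 0 0"}}

```text
clock: 24.45
position: [539.6, -80.7, 90.0]
orientation: [-2.048, -2.382, 0.0]
ft_force: [-0.1, 0.0, -2.6]
finger_gap: 33.1
gripper_force: 80.3
```

Request:
{"method": "servo_tool", "body": {"series": "-1 6 8 10 0 0 0;-1 20 28 20 0 0 0;-1 38 55 22 0 0 0;-1 56 82 22 0 0 0;-1 73 107 22 0 0 0;-1 83 120 22 0 0 0;-1 84.9 123.4 22 0 0 0;-1 84.9 123.4 22 0 0 0"}}

```text
clock: 25.45
position: [624.3, 42.5, 111.9]
orientation: [-2.048, -2.382, 0.001]
ft_force: [-0.2, -0.7, -2.2]
finger_gap: 32.7
gripper_force: 80.3
```

```bash
python3 - <<'E'
from tins import *
s=robot.read_state(); print(s['clock'],s['position'],s['orientation'],s['finger_gap'],s['gripper_force'],s['ft_force'])
tops()
im=grab('wrist','w5'); P=cloud(im);Z=P[:,:,2]
# head rect in tool frame for slip check: compare with w4 baseline: head centre rel. TCP (-7.7,52), normal
T=np.array([624.5,42.8,112.0])
m=(abs(Z-T[2]-37.4)<12)&(abs(P[:,:,1]-T[1]-57.8)<35)&(abs(P[:,:,0]-T[0]+8)<45)
m=cv2.morphologyEx(m.astype(np.uint8),cv2.MORPH_OPEN,np.ones((5,5)));v,u=np.nonzero(m);q=P[v,u];c=q.mean(0);n=np.linalg.svd(q-c,full_matrices=False)[2][2];print(len(u),c-T,n*np.sign(n[2]))
E
```

```text
25.45 [624.26473019  42.47547665 111.93801829] [-2.04798790e+00 -2.38196752e+00  9.90274037e-04] 32.694495434795414 80.29006719589233 [-0.18340326 -0.70481925 -2.24095159]
112 [310. 180.] 149.1 ((614.7027587890625, 113.47650909423828), 25.92071533203125) ((614.4483642578125, 116.2924575805664), (20.12213897705078, 50.52711486816406), 88.20848846435547)
23776 [-8.61569853 57.08426372 35.44810779] [ 0.00758828 -0.01794371  0.9998102 ]
```

Request:
{"method": "servo_tool", "body": {"series": "-1 0 0 0 0 0 0;-1 0 0 0 0 0 0;-1 0 0 0 0 0 0;-1 0 0 0 0 0 0;-1 0 0 0 0 0 0;-1 0 0 0 0 0 0;-1 0 0 0 0 0 0;-1 0 0 0 0 0 0"}}

```text
clock: 26.55
position: [624.5, 42.7, 112.0]
orientation: [2.048, 2.382, -0.0]
ft_force: [-0.0, -0.2, -2.0]
finger_gap: 33.0
gripper_force: 80.3
```

Request:
{"method": "servo_tool", "body": {"series": "-1 0 0 0 0 0 0;-1 0 0 0 0 0 0;-1 0 0 0 0 0 0;-1 0 0 0 0 0 0;-1 0 0 0 0 0 0;-1 0 0 0 0 0 0;-1 0 0 0 0 0 0;-1 0 0 0 0 0 0"}}

```text
clock: 27.55
position: [624.5, 42.7, 112.0]
orientation: [2.048, 2.382, 0.0]
ft_force: [-0.0, -0.2, -2.7]
finger_gap: 33.1
gripper_force: 80.3
```

Request:
{"method": "servo_tool", "body": {"series": "-1 0 0 0 0 0 0;-1 0 0 0 0 0 0;-1 0 0 0 0 0 0;-1 0 0 0 0 0 0;-1 0 0 0 0 0 0;-1 0 0 0 0 0 0;-1 -8 0 0 0 0 0;-1 -25 0 0 0 0 0"}}

```text
clock: 28.55
position: [599.2, 42.7, 112.1]
orientation: [2.048, 2.382, 0.0]
ft_force: [-0.4, -0.6, -1.6]
finger_gap: 33.0
gripper_force: 80.3
```

Request:
{"method": "servo_tool", "body": {"series": "-1 -22 0 0 0 0 0;-1 -50 1 -5 0 0 0;-1 -75 2 -12 0 0 0;-1 -92 2.3 -16 0 0 0;-1 -96.7 2.3 -16 0 0 0;-1 -96.7 2.3 -16 0 0 0"}}

```text
clock: 29.3
position: [503.1, 45.0, 96.5]
orientation: [2.048, 2.381, 0.001]
ft_force: [-0.3, -0.3, -2.2]
finger_gap: 33.0
gripper_force: 80.3
```

```bash
python3 - <<'E'
from tins import *
s=robot.read_state(); print(s['clock'],s['position'],s['orientation'],s['finger_gap'],s['gripper_force'],s['ft_force'])
tops()
im=grab('side','s2')
E
```

```text
29.3 [503.14636787  44.99735491  96.51100132] [2.04759209e+00 2.38128109e+00 1.12791503e-03] 32.97804026388542 80.2799928188324 [-0.26732186 -0.33365543 -2.18817505]
122 [313. 190.] 40.5 ((616.8790283203125, 102.57713317871094), 24.08351707458496) ((617.98486328125, 108.19883728027344), (30.07893180847168, 47.4627799987793), 78.87263488769531)
134 [311. 223.] 134.3 ((493.98291015625, 115.78173065185547), 26.257638931274414) ((494.07244873046875, 118.68473052978516), (22.680988311767578, 51.33928298950195), 88.1661148071289)
```

View pics/s2.png

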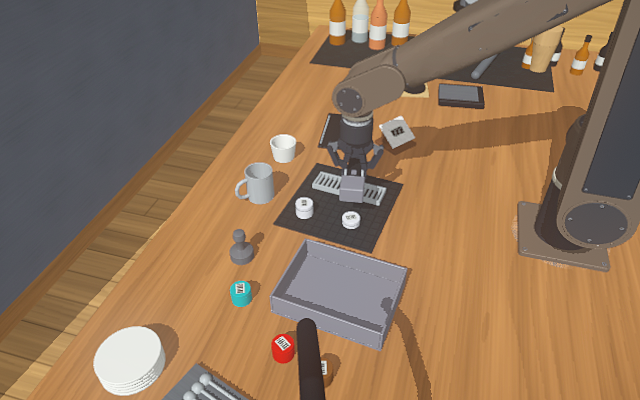

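Both tins are upright on the mat: tin2 at (304,207) and tin4 at (351,219) in the side view. The scanner is over tin4, so I'll hold there and then go to the card.

Request:
{"method": "servo_tool", "body": {"series": "-1 0 0 0 0 0 0;-1 0 0 0 0 0 0;-1 0 0 0 0 0 0;-1 0 0 0 0 0 0;-1 0 0 0 0 0 0;-1 0 0 0 0 0 0;-1 0 0 0 0 0 0;-1 0 0 0 0 0 0"}}

```text
clock: 30.4
position: [502.8, 45.0, 96.0]
orientation: [2.048, 2.382, 0.0]
ft_force: [0.1, 0.6, -2.3]
finger_gap: 32.8
gripper_force: 80.3
```

Request:
{"method": "servo_tool", "body": {"series": "-1 0 0 0 0 0 0;-1 0 0 0 0 0 0;-1 0 0 0 0 0 0;-1 0 0 0 0 0 0;-1 0 0 0 0 0 0;-1 0 0 0 0 0 0;-1 0 0 0 0 0 0;-1 0 0 0 0 0 0"}}

```text
clock: 31.4
position: [502.8, 45.0, 96.0]
orientation: [-2.048, -2.382, 0.0]
ft_force: [0.0, 0.0, -2.0]
finger_gap: 33.0
gripper_force: 80.3
```

Request:
{"method": "servo_tool", "body": {"series": "-1 0 0 0 0 0 0;-1 0 0 0 0 0 0;-1 0 0 0 0 0 0;-1 0 0 0 0 0 0;-1 0 0 0 0 0 0;-1 0 0 0 0 0 0;-1 0 0 10 0 0 0;-1 0 -10 30 0 0 0"}}

```text
clock: 32.4
position: [502.1, 35.4, 126.0]
orientation: [-2.046, -2.382, 0.002]
ft_force: [0.6, -0.7, -1.7]
finger_gap: 33.0
gripper_force: 80.3
```

Request:
{"method": "servo_tool", "body": {"series": "-1 -5 -30 15 0 0 4;-1 -10 -75 35 0 0 11;-1 -18 -125 55 0 0 19;-1 -27 -175 64 0 0 27;-1 -36 -225 64 0 0 35;-1 -44 -270 64 0 0 42;-1 -50 -308 64 0 0 46;-1 -51 -321 64 0 0 46.9"}}

```text
clock: 33.4
position: [451.5, -288.0, 190.9]
orientation: [0.934, 2.998, -0.001]
ft_force: [0.4, 0.6, -2.5]
finger_gap: 32.9
gripper_force: 80.2
```

Request:
{"method": "servo_tool", "body": {"series": "-1 0 0 0 -2 -3 0;-1 0 0 0 -5.1 -7.4 0;-1 0 0 0 -9 -13 0;-1 0 0 0 -13.5 -19.6 0;-1 0 0 0 -17.5 -25.5 0;-1 0 0 0 -19.8 -28.8 0;-1 0 0 0 -19.8 -28.8 0;-1 0 0 0 -19.8 -28.8 0"}}

```text
clock: 34.4
position: [452.3, -285.9, 190.8]
orientation: [0.755, 2.434, -0.238]
ft_force: [-0.1, -0.5, -2.6]
finger_gap: 32.9
gripper_force: 80.3
```

```bash
python3 - <<'E'
from tins import *
s=robot.read_state(); print(s['clock'],s['position'],s['orientation'],s['finger_gap'],s['gripper_force'],s['joints'])
M=rot(s['orientation']);print(M)
im=grab('wrist','w6');P=cloud(im);g=im['pixels'].astype(int);mx=g.max(2);sat=mx-g.min(2)
k=((mx>170)&(sat<50)&(abs(P[:,:,0]-447)<60)&(abs(P[:,:,1]+283)<60)&(P[:,:,2]<90));q=P[k];c=np.median(q,0);n=np.linalg.svd(q-c,full_matrices=False)[2][2];print('card',k.sum(),c,n*np.sign(n[2]))
E
```

```text
34.4 [ 452.32254028 -285.86080655  190.81983438] [ 0.75478666  2.43443667 -0.2377699 ] 32.91068940751012 80.29758810997009 [-0.80987085 -0.28874746  2.31395674  0.23707446  0.52890266 -1.94825909]
[[-6.75913738e-01  5.65740285e-01  4.72311919e-01]
 [ 4.63659709e-01  8.24583481e-01 -3.24163166e-01]
 [-5.72852768e-01 -1.14330500e-04 -8.19658278e-01]]
card 6429 [ 429.76976089 -270.4434243    33.75022696] [-0.44786013  0.33638146  0.82841343]
```

View pics/w6.png

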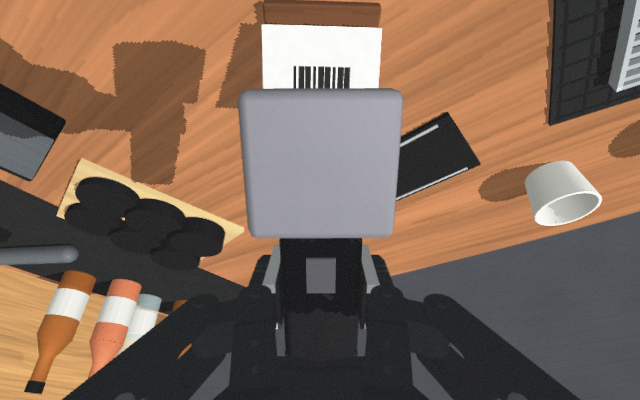

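The card is centred ahead of the scanner head with its edges parallel, so the orientation is right. Lowering into reading position.

Request:
{"method": "servo_tool", "body": {"series": "-1 0 0 -6 0 0 0;-1 0 0 -18 0 0 0;-1 0 0 -32 0 0 0;-1 0 0 -43 0 0 0;-1 0 0 -49 0 0 0;-1 0 0 -51 0 0 0;-1 0 0 -51 0 0 0;-1 0 0 -51 0 0 0"}}

```text
clock: 35.45
position: [452.1, -286.2, 139.7]
orientation: [0.755, 2.433, -0.239]
ft_force: [0.5, 0.2, -1.7]
finger_gap: 32.8
gripper_force: 80.3
```

```bash
python3 - <<'E'
from tins import *
s=robot.read_state(); print(s['clock'],s['position'],s['joints'])
M=rot(s['orientation']);n=-M[:,2];x=M[:,0];y=np.cross(n,x)
eye=s['position']+57.5*x-2*n; d=np.array([447.2,-282.8,47.3])-eye
print(n,x,eye,'code in eye frame',d@x,d@y,d@n)
E
```

```text
35.45 [ 452.09819875 -286.23946517  139.66903841] [-0.81068187 -0.20225191  2.35187715  0.30344235  0.40777193 -2.02276612]
[-0.47271548  0.32526284  0.81898972] [-0.67521868  0.46349129 -0.57380795] [ 414.21855565 -260.23924177  105.03710196] code in eye frame 0.4036058151396844 -0.10984514010059412 -70.21510850278719
```

Request:
{"method": "servo_tool", "body": {"series": "-1 0 0 0 0 0 0;-1 0 0 0 0 0 0;-1 0 0 0 0 0 0;-1 0 0 0 0 0 0;-1 0 0 0 0 0 0;-1 0 0 0 0 0 0;-1 0 0 0 0 0 0;-1 0 0 0 0 0 0"}}

```text
clock: 36.45
position: [451.8, -286.0, 139.0]
orientation: [0.755, 2.434, -0.238]
ft_force: [0.8, 0.1, -2.4]
finger_gap: 32.9
gripper_force: 80.3
```

Request:
{"method": "servo_tool", "body": {"series": "-1 0 0 0 0 0 0;-1 0 0 0 0 0 0;-1 0 0 0 0 0 0;-1 0 0 0 0 0 0;-1 0 0 0 0 0 0;-1 0 0 0 0 0 0;-1 0 0 0 0 0 0;-1 0 0 0 0 0 0"}}

```text
clock: 37.45
position: [451.8, -285.9, 139.0]
orientation: [0.755, 2.434, -0.238]
ft_force: [0.6, 0.3, -2.1]
finger_gap: 32.9
gripper_force: 80.3
```

Request:
{"method": "servo_tool", "body": {"series": "-1 0 0 0 0 0 0;-1 0 0 0 0 0 0;-1 0 0 0 0 0 0;-1 0 0 0 0 0 0;-1 0 0 0 0 0 0;-1 0 0 0 0 0 0;-1 0 0 0 0 0 0;-1 0 0 0 0 0 0"}}

```text
clock: 38.45
position: [451.8, -286.0, 139.0]
orientation: [0.755, 2.434, -0.238]
ft_force: [-0.4, -0.2, -1.5]
finger_gap: 33.2
gripper_force: 80.3
```

```bash
python3 - <<'E'
from tins import *
s=robot.read_state(); print(s['clock'],s['finger_gap'],s['gripper_force'])
M=rot(s['orientation']);T=s['position']
ref=cv2.imread('pics/w4.png').astype(int); im=grab('wrist','w7'); b=cv2.imread('pics/w7.png').astype(int)
d=abs(ref-b).sum(2)[95:235,250:390]; print('head image diff',np.median(d),np.mean(d>60))
P=cloud(im); q=(P[110:225,260:380].reshape(-1,3)-T)@M; c=q.mean(0);n=np.linalg.svd(q-c,full_matrices=False)[2][2];print(c,n)
k=im['pixels'].astype(int); m=(k.max(2)>150)&(k.max(2)-k.min(2)<50)&(P[:,:,2]<85);m[90:]=0;v,u=np.nonzero(m);print(len(u),u.min() if len(u) else 0,u.max() if len(u) else 0)
E
```

```text
38.45 33.16287815408346 80.29626131057739
head image diff 85.0 0.9603571428571429Traceback (most recent call last):
  File "<stdin>", line 6, in <module>
    u, s, vh = gufunc(a, signature=signature)
               ~~~~~~^^^^^^^^^^^^^^^^^^^^^^^^
    raise LinAlgError("SVD did not converge")
numpy.linalg.LinAlgError: SVD did not converge
```

View pics/w7.png

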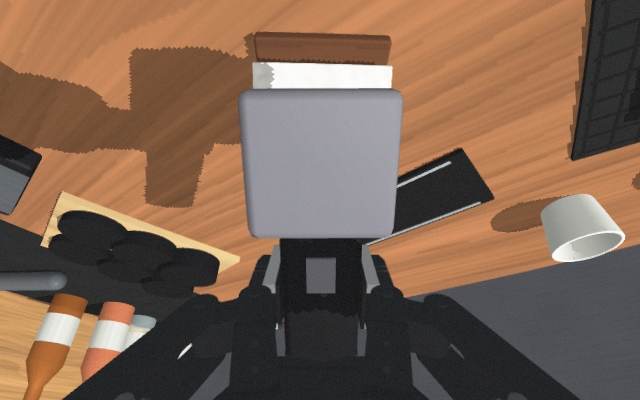

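No slip: the head is in the same place as at pick-up (240–402, 89–237), centred on the card. Returning the scanner.

Request:
{"method": "servo_tool", "body": {"series": "-1 0 0 10 0 0 0;-1 0 0 30 1 2 0;-1 0 0 45 4 6 0;-1 0 0 51 8 11.6 0;-1 0 0 51 12.5 18.2 0;-1 0 0 51 17 24.7 0;-1 0 0 51 19.8 28.8 0;-1 0 0 51 19.8 28.8 0"}}

```text
clock: 39.5
position: [453.0, -287.0, 190.8]
orientation: [0.931, 2.998, -0.002]
ft_force: [-0.3, 0.7, -1.7]
finger_gap: 32.8
gripper_force: 80.2
```

Request:
{"method": "servo_tool", "body": {"series": "-1 10 -1 0 0 0 -4;-1 35 -3 0 0 0 -11;-1 65 -6 0 0 0 -19;-1 95 -8 -10 0 0 -27;-1 125 -11 -25 0 0 -35;-1 155 -14 -40 0 0 -43;-1 175 -15.5 -60 0 0 -48;-1 180.9 -16.1 -80 0 0 -49.2"}}

```text
clock: 40.5
position: [633.4, -302.0, 109.6]
orientation: [2.094, 2.34, 0.0]
ft_force: [-0.8, 0.8, -2.2]
finger_gap: 32.8
gripper_force: 80.4
```

```bash
python3 - <<'E'
from tins import *
s=robot.read_state(); print(s['clock'],s['position'],s['orientation'],s['finger_gap'],s['gripper_force'])
M=rot(s['orientation']);print(M[:,0],M[:,2])
tops()
E
```

```text
40.5 [ 633.39096507 -301.95982235  109.63776968] [2.09387354e+00 2.33958753e+00 3.85480559e-04] 32.75690512291016 80.36348104476929
[-0.11050485  0.99387484 -0.00121567] [ 0.00154318 -0.00105158 -0.99999826]
196 [315. 190.] 39.6 ((615.411865234375, 99.5367431640625), 25.635530471801758) ((615.3905639648438, 99.527099609375), (47.33909225463867, 48.805477142333984), 88.06083679199219)
963 [355. 217.] 17.4 ((530.8995971679688, -23.90907096862793), 99.85375213623047) ((530.9913330078125, -23.51611328125), (63.18333435058594, 193.3179931640625), 83.26587677001953)
191 [316. 229.] 23.9 ((494.3974914550781, 102.0209732055664), 24.241195678710938) ((493.9783935546875, 102.03498077392578), (43.722103118896484, 47.06395721435547), 88.03717041015625)
```

Cmd z is 110; placement is at 8.

Request:
{"method": "servo_tool", "body": {"series": "-1 0 0 -20 0 0 0;-1 0 0 -55 0 0 0;-1 0 0 -82 0 0 0;-1 0 0 -95 0 0 0;-1 0 0 -100 0 0 0;-1 0 0 -102 0 0 0;-1 0 0 -102.3 0 0 0;-1 0 0 -102.3 0 0 0"}}

```text
clock: 41.55
position: [633.5, -302.7, 9.2]
orientation: [2.094, 2.339, 0.0]
ft_force: [0.2, 0.2, 0.6]
finger_gap: 32.7
gripper_force: 80.6
```

Request:
{"method": "servo_tool", "body": {"series": "0 0 0 0 0 0 0;1 0 0 0 0 0 0;1 0 0 0 0 0 0;1 0 0 0 0 0 0;1 0 0 40 0 0 0;1 0 0 90 0 0 0;1 0 0 140 0 0 0;1 0 0 140 0 0 0"}}

```text
clock: 42.55
position: [635.8, -304.0, 154.9]
orientation: [2.088, 2.332, 0.003]
ft_force: [0.1, 0.3, -0.1]
finger_gap: 85.1
gripper_force: 0.0
```

```bash
python3 - <<'E'
from tins import *
s=robot.read_state(); print(s['clock'],s['position'])
im=grab('wrist','w8'); P=cloud(im);Z=P[:,:,2];mx=im['pixels'].max(2)
def rect(a,b,zp,n,extra=True):
    m=((Z>a)&(Z<b)&extra&(abs(P[:,:,0]-631)<90)&(abs(P[:,:,1]+302)<130)).astype(np.uint8)
    m=cv2.morphologyEx(m,cv2.MORPH_OPEN,np.ones((5,5)));v,u=np.nonzero(m);
    q=on_plane(im,u.astype(float),v.astype(float),zp)[:,:2].astype(np.float32);print(n,len(u),np.nanmedian(Z[v,u]),cv2.minAreaRect(q))
rect(43,55,46,'head'); rect(34,43,40,'handle'); rect(3,10,6,'dock',mx<80)
E
```

```text
42.55 [ 635.77789423 -304.02662833  154.94662268]
head 4538 44.95471439757905 ((627.3566284179688, -245.96128845214844), (53.82065200805664, 51.78911590576172), 6.314224720001221)
handle 4677 38.97793698505501 ((637.3244018554688, -333.59100341796875), (33.67207717895508, 120.68453979492188), 6.555704593658447)
dock 8573 5.083506821518881 ((632.4794921875, -302.12591552734375), (98.54786682128906, 198.02157592773438), 6.234996318817139)
```

The scanner lies centred on its pad (within 2 mm and 0.5°). Next I return tin2 to the bin.

Request:
{"method": "servo_tool", "body": {"series": "1 0 15 0 0 0 3;1 -2 50 0 0 0 12;1 -4 95 0 0 0 22;1 -7 145 0 0 0 32;1 -10 195 0 0 0 42;1 -12 245 0 0 0 52;1 -14 295 0 0 0 62;1 -16 340 0 0 0 72"}}

```text
clock: 43.6
position: [614.5, 40.8, 145.0]
orientation: [-0.306, -3.122, -0.001]
ft_force: [0.4, -0.3, -0.6]
finger_gap: 85.2
gripper_force: 0.0
```

Request:
{"method": "servo_tool", "body": {"series": "1 -1 35 0 0 0 5.5;1 -1.2 55 0 0 0 5.5;1 -1.2 61.7 -5 0 0 5.5;1 -1.2 61.7 -50 0 0 5.5;1 -1.2 61.7 -95 0 0 5.5;1 -1.2 61.7 -123 0 0 5.5;1 -1.2 61.7 -133 0 0 5.5;1 -1.2 61.7 -133 0 0 5.5"}}

```text
clock: 44.6
position: [615.3, 99.0, 14.1]
orientation: [-0.171, -3.136, 0.0]
ft_force: [-0.2, 0.2, -0.4]
finger_gap: 85.4
gripper_force: 0.0
```

Request:
{"method": "servo_tool", "body": {"series": "0 0 0 0 0 0 0;-1 0 0 0 0 0 0;-1 0 0 0 0 0 0;-1 0 0 0 0 0 0;-1 0 0 0 0 0 0;-1 0 0 20 0 0 0;-1 0 0 60 0 0 0;-1 0 0 95 0 0 0", "newtons": 40}}

```text
clock: 45.6
position: [615.2, 99.7, 111.3]
orientation: [-0.169, -3.137, 0.0]
ft_force: [0.5, 0.8, -0.8]
finger_gap: 42.7
gripper_force: 40.8
```

Request:
{"method": "servo_tool", "body": {"series": "-1 -8 18 0 0 0 0;-1 -25 55 0 0 0 0;-1 -46 102 0 0 0 0;-1 -68 150 0 0 0 0;-1 -87 192 0 0 0 0;-1 -99 219 0 0 0 0;-1 -103.5 228.4 0 0 0 0;-1 -103.5 228.4 -5 0 0 0"}}

```text
clock: 46.6
position: [511.4, 328.3, 104.1]
orientation: [-0.167, -3.137, 0.001]
ft_force: [0.4, 1.0, -1.3]
finger_gap: 42.7
gripper_force: 40.9
```

Request:
{"method": "servo_tool", "body": {"series": "-1 0 0 -30 0 0 0;-1 0 0 -60 0 0 0;-1 0 0 -78 0 0 0;-1 0 0 -86 0 0 0;-1 0 0 -88.5 0 0 0;-1 0 0 -88.5 0 0 0"}}

```text
clock: 47.35
position: [513.1, 328.1, 17.5]
orientation: [0.17, 3.135, 0.001]
ft_force: [-0.4, -1.4, 1.4]
finger_gap: 42.6
gripper_force: 41.0
```

Request:
{"method": "servo_tool", "body": {"series": "-1 0 0 -0.5 0 0 0;0 0 0 -0.5 0 0 0;1 0 0 0 0 0 0;1 0 0 0 0 0 0;1 0 0 35 0 0 0;1 0 0 80 0 0 0;1 -2 -15 110 0 0 0;1 -5 -55 120 0 0 0"}}

```text
clock: 48.35
position: [508.6, 274.1, 139.3]
orientation: [0.165, 3.132, 0.004]
ft_force: [0.1, -0.2, -0.1]
finger_gap: 85.2
gripper_force: 0.0
```

Request:
{"method": "servo_tool", "body": {"series": "1 -4 -50 0 0 0 0;1 -8 -100 0 0 0 0;1 -11 -145 0 0 0 0;1 -12.7 -167 0 0 0 0;1 -12.7 -171 -20 0 0 0;1 -12.7 -171 -70 0 0 0;1 -12.7 -171 -115 0 0 0;1 -12.7 -171 -127.5 0 0 0"}}

```text
clock: 49.35
position: [491.7, 102.0, 5.7]
orientation: [-0.169, -3.131, 0.0]
ft_force: [0.3, -0.9, 0.9]
finger_gap: 85.4
gripper_force: 0.0
```

```bash
python3 - <<'E'
from tins import *
s=robot.read_state(); print(s['clock'],s['position'],s['ft_force'])
im=grab('top','t9');P=cloud(im);g=im['pixels'].astype(int);mx=g.max(2);sat=mx-g.min(2)
m=np.zeros(mx.shape,np.uint8);m[195:290,200:280]=((mx>190)&(sat<40))[195:290,200:280]
n,l,st,c=cv2.connectedComponentsWithStats(m)
for i in range(1,n):
  if st[i,4]>60:
    v,u=np.nonzero(l==i);z=np.nanmedian(P[v,u,2]);print(st[i],z,cv2.minEnclosingCircle(on_plane(im,u.astype(float),v.astype(float),z)[:,:2].astype(np.float32)))
E
```

```text
49.35 [491.65728787 102.03152246   5.69906658] [ 0.26935148 -0.91860453  0.85033781]
[235 217  15  16 181] 41.416599920891485 ((514.492431640625, 328.867431640625), 23.876972198486328)
```

Request:
{"method": "servo_tool", "body": {"series": "1 0 0 0 0 0 0;0 0 0 0 0 0 0;-1 0 0 0 0 0 0;-1 0 0 0 0 0 0;-1 0 0 0 0 0 0;-1 0 0 20 0 0 0;-1 0 0 60 0 0 0;-1 0 0 95 0 0 0"}}

```text
clock: 50.4
position: [494.1, 102.1, 104.8]
orientation: [0.169, 3.137, 0.0]
ft_force: [0.6, 0.1, 0.1]
finger_gap: 42.0
gripper_force: 40.7
```

Request:
{"method": "servo_tool", "body": {"series": "-1 -6 18 0 0 0 0;-1 -19 55 0 0 0 0;-1 -35 102 0 0 0 0;-1 -52 152 0 0 0 0;-1 -67 197 0 0 0 0;-1 -78 227 0 0 0 0;-1 -81 237 0 0 0 0;-1 -81 237 -5 0 0 0"}}

```text
clock: 51.4
position: [412.7, 339.3, 97.9]
orientation: [-0.167, -3.137, 0.001]
ft_force: [0.2, 0.4, -0.6]
finger_gap: 42.2
gripper_force: 40.8
```

Request:
{"method": "servo_tool", "body": {"series": "-1 0 0 -30 0 0 0;-1 0 0 -60 0 0 0;-1 0 0 -78 0 0 0;-1 0 0 -86 0 0 0;-1 0 0 -88.5 0 0 0;-1 0 0 -88.5 0 0 0"}}

```text
clock: 52.15
position: [414.3, 339.1, 11.4]
orientation: [0.17, 3.136, 0.001]
ft_force: [-1.0, -1.1, 2.1]
finger_gap: 41.9
gripper_force: 41.1
```

Request:
{"method": "servo_tool", "body": {"series": "-1 0 0 -0.5 0 0 0;0 0 0 -0.5 0 0 0;1 0 0 0 0 0 0;1 0 0 0 0 0 0;1 0 0 35 0 0 0;1 0 0 80 0 0 0;1 0 0 130 0 0 0;1 0 0 190 0 0 0"}}

```text
clock: 53.15
position: [412.6, 338.7, 200.7]
orientation: [-0.169, -3.135, 0.002]
ft_force: [1.1, -0.2, -0.7]
finger_gap: 85.2
gripper_force: 0.0
```

Request:
{"method": "servo_tool", "body": {"series": "1 0 20 0 0 0 0;1 0 60 0 0 0 0;1 0 110 0 0 0 0;1 0 150 0 0 0 0;1 0 170 0 0 0 0;1 0 170 0 0 0 0;1 0 170 0 0 0 0;1 0 170 0 0 0 0"}}

```text
clock: 54.15
position: [413.4, 508.1, 199.9]
orientation: [-0.171, -3.137, 0.001]
ft_force: [0.8, -0.3, 0.2]
finger_gap: 86.0
gripper_force: 0.0
```

```bash
python3 - <<'E'
from tins import *
im=grab('top','t10');P=cloud(im);g=im['pixels'].astype(int);mx=g.max(2);sat=mx-g.min(2)
m=np.zeros(mx.shape,np.uint8);m[195:290,200:280]=((mx>190)&(sat<40))[195:290,200:280]
n,l,st,c=cv2.connectedComponentsWithStats(m)
for i in range(1,n):
  if st[i,4]>60:
    v,u=np.nonzero(l==i);z=np.nanmedian(P[v,u,2]);print(st[i],z,cv2.minEnclosingCircle(on_plane(im,u.astype(float),v.astype(float),z)[:,:2].astype(np.float32)))
tops(); print(robot.read_state()['clock'])
cv2.imwrite('pics/t10c.png',cv2.resize(im['pixels'][120:300,170:490,::-1],(800,450)))
E
```

```text
[235 217  16  16 184] 40.53155781064129 ((514.7178344726562, 328.66107177734375), 24.074039459228516)
[232 250  16  16 185] 24.884228842982793 ((414.2254943847656, 339.7453308105469), 24.047103881835938)
919 [355. 217.] 17.6 ((530.8555297851562, -23.881656646728516), 99.83200073242188) ((530.9290161132812, -23.573726654052734), (62.866065979003906, 193.1907196044922), 83.18164825439453)
54.25
```

View pics/t10c.png

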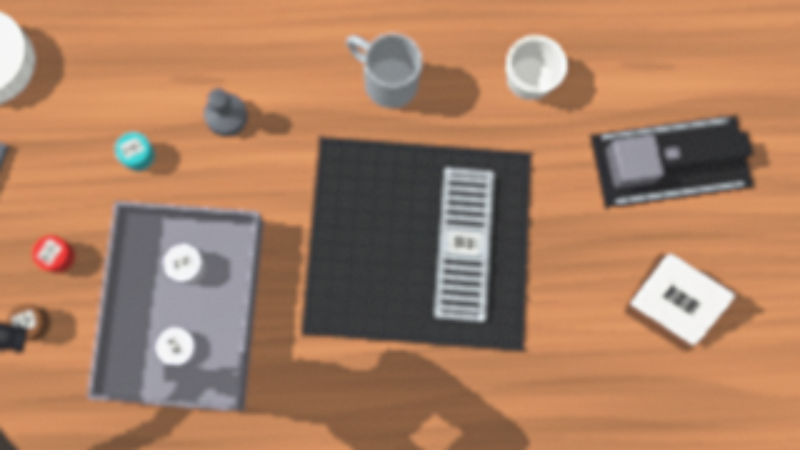

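The tins stand in the bin at (183,262) and (174,346). The grate is flat on the mat at (465,243), the scanner is on its pad, and the bystanders are unmoved.

```bash
python3 -c "
from workcell import robot
print(robot.sign_off())"
```

```text
the job is handed in; nothing more can be done
None
```

The job is handed in (no verdict came back): the grate, tin2, tin4 and the card were each scanned in order (only those two tins were present), the tins are back in the bin, the grate is on the mat, the scanner is on its pad, and the pitcher, cup and tamper look unmoved in the final top view.

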